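# Unlock and open the spectacle clip stand

### The job

Open the clip stand so that the spectacle front can be taken out: first slide the safety tab on top of the lock housing away from the lever until you feel it come home against its rubber stop, without ramming it, then raise the clamp lever from flat to upright and leave it standing there. Do not strain the lever against the lock, leave the tab where you slid it, and leave the spectacle front and the other things on the bench where they are.

Things in the scene. Friction and masses are not known exactly. Their poses are not given: they have to be found in the camera images.
- clip_stand: Brushed steel clip stand, fixed to the bench. Base plate 190 x 170 mm, 10 mm thick. Origin on the bench top; x points from the lever's free end towards the frame, y towards the side with the lock housing and safety tab, z up. Offsets given as 'stand' are in this frame, in mm. Hinge cheeks: x 10 to 34, y -15 to 15, top z 58. Jaw arm: x 30 to 72, y -6 to 6, top z 59, rises 14 mm with the lever.
- housing_top (a point): Centre of the top face of the lock housing, a steel block beside the lever: stand x -30 to 6, y 8 to 114, top at z 58. It hides the tongue and the rubber stop. The lock: the lever is free only when the safety tab is within the last 2 mm before the tongue under it meets the stop; how far the tab must go differs each time (7 to 34 mm from its start) and cannot be seen, only felt.
- safety_tab: Dark steel thumb slide on the lock housing: an upright plate 24 (x) x 8 (y) mm, stand z 60 to 78.5, made to be pushed by its face on the lever's side, with a ramp 37 mm long behind it (+y). Origin on its centre line, stand x -12, z 70.5, y 36 to 39 at the start; axes as the stand's. Slides only along stand +y, away from the lever, dragging with about 3 N; stays where left (it may spring back under 0.5 mm, harmless).
- buffer: Rubber stop hidden in the lock housing, origin at stand x -12, y 58, z 51.5. The tongue under the safety tab runs against it at the end of the slide: the push then rises by about 8 N per mm above the 3 N drag. It must not be rammed: it is spoilt if the stop itself is pressed with more than 12 N (15 N at the tab).
- clamp_lever (a joint): Clamp lever angle, rad: 0 = lying flat (start), 1.57 = upright, hard stop at 1.75. Raising the free end opens the jaw. The hinge is stiff (about 2.5 N at the free end) and holds the lever where it is left. While locked it gives about 0.05 rad and then comes up solid.
- lever_grip (a point): Centre of the dark round crossbar at the lever's free end: 14 mm in diameter, 20 mm long along the stand's y (grasp it across its flat ends, fingers closing along y), 85 mm from the hinge axis, 45 mm above the bench when the lever is flat. The lever itself is a steel bar 12 mm wide and 8 mm thick.
- lever_hinge (a point): Hinge axis of the clamp lever, at stand x 20, y 0, z 45; axis along the stand's y. The lever's free end points to -x of the stand when flat and swings up and over towards +x.
- frame_front: Loose tortoiseshell spectacle front, 136 mm wide (along the stand's y) by 48 mm, 6 mm thick, lying flat on the stand's cradle at stand x 65, y 0, with its bridge under the jaw. Origin at the centre of its underside. To be left lying where it is.
- cleaning_block: Bystander: black lens cleaning block 45 x 70 mm, 30 mm tall, origin at its underside.
- parts_jar: Bystander: squat amber glass jar with black lid, 64 mm across, 48 mm tall, origin at its underside.
- pin_vise: Bystander: chrome pin vise, a 13 mm thick rod 106 mm long lying along its x.
- screwdriver: Bystander: small screwdriver with blue anodized handle, 14 mm thick, 140 mm long, lying along its x.
- temple_arm: Bystander: loose tortoiseshell temple (side arm), 145 mm long, 10 mm tall, lying along its x.
- screw_tray: Bystander: aluminium screw tray 90 x 120 mm, 18 mm tall, origin at its underside.
Things that resemble listed ones, but are neither listed nor needed, are in the scene too. There is more than one size of the frame_front; the one meant has the size given above.

How it is judged:
By the outcome, as a careful person would: the job done as asked, in the order asked, and still so for the second after the job is handed in, with the robot touching nothing.
It also fails if it takes over 64 s, if anything falls off the work surface, if the arm or the gripper's body presses on something with over 40 N, if the wrist force passes 120 N, or if a joint passes its speed limit or range.

### The arm

A 6-joint arm with a two-finger parallel gripper is mounted at the origin on the work surface. World frame = base frame: x ahead of the robot, y to its left, z up, the work surface at z = 0. Lengths are in m, angles in rad, forces in N, time in s.
With the tool pointing down it reaches from about 0.35 to 0.975 m from the base axis. Payload 4.9 kg.
Tool frame: the origin (TCP) lies on the centre line of the jaws, within the pads' length; the fingertips stand 25 mm ahead of it and the grasp point (between the pads) lies 6 mm ahead of it; z points along the fingers, y is the line along which they close (so a half turn about z gives the same grasp; the last joint's range is limited). The gripper opens to 85 mm and grips with 20 to 120 N. Pads are 22 mm wide; open, the fingers measure 114 mm over their backs; the gripper's body (76 mm by 85 mm) begins 54 mm behind the grasp point. The pads swing forward as they close: fully open they stand 13 mm farther back than shut.
Start: joints at [1.101, 0.053, 1.613, -0, 1.476, -0.119], TCP at [0.215, 0.587, 0.256] pointing down, gripper open.
Joint ranges: [-3.01, 3.01], [-1.01, 2.22], [0.06, 2.58], [-1.02, 4.17], [0.09, 2.62], [-3.14, 3.14]. Speed limits (rad/s): [2.57, 2.57, 3.14, 3.14, 3.14, 3.14].

### API

Orientations are given as a unit quaternion [w, x, y, z].
In Python, from plant import state, grab_frame, get_calibration, job gives the robot as it stands. The module is installed in compiled form; this text tells all that it offers.
- The arm moves only by the tool move_arm, never from a script. Its argument "targets" is a list that holds one entry, the list of rows, each a list of 5 numbers: the opening in per cent of the stroke, from 0 (shut) to 100 (fully open), then the shift along the tool's x, y, z as a fraction of full scale, then the turn about the tool's z as a fraction of full scale. A call has 1 to 5 rows; each row shifts and turns the commanded pose from where the row before left it, along the tool's axes as they then stand; what a row does not reach is not made up. Full scale, the value 1, is 0.6 m for a shift and 6 degrees for a turn. A row lasts 1/12 s, in which the tool goes at most 41.7 mm and 7.16 degrees, less where a joint would pass 70% of its speed; a pose out of reach is approached as far as the arm can. A call with a number of a shift or a turn outside -1 to 1 is refused whole. A call with a gripper value outside its range is refused whole. The fingers move at their own pace and stop on an object; the grip force is fixed at half the most. Time passes only in rows, so rows that do not move let the fingers close. It gives the time, the measured TCP pose, the force, the opening and the grip force at its end, in the units of the state.
- state(): the state, without advancing time (a new reading comes with each control period).
- grab_frame(name): name is "scene" or "top"; returns the picture (384x512x3 uint8, red, green, blue); there is no depth.
- get_calibration(name): a dict with "vertical_fov" (degrees; the focal length in pixels is half the picture's height over the tangent of half this angle, whatever the lens; pixels are square), "cx", "cy" (the principal point, pixels), "R" (3x3) and "t" (3): a world point X has camera coordinates R X + t. Camera axes: x right, y down, z forward; pixel columns grow to the right and rows downward; lengths in m; the calibration is good to about 2 mm. A picture is of the moment at which its call begins. get_calibration takes no time and is no camera call.
- job.job_done(): hands the job in; it is judged then, once.
The state is a dict: "time": time; "joint_pos": joint angles; "joint_vel": joint speeds; "joint_efforts": joint torques, N m; "tool_pos": TCP position; "tool_rot": TCP orientation; "contact_force": force on the tool from outside, world axes, zero at the start; "ft_torque": the same for the moment, N m; "gripper_width": opening from 0.0 (shut) to 1.0 (fully open); "grasp_force": force on a finger pad.
Only numpy, scipy, OpenCV 4.12 (cv2) and the standard library are available. Lean on these libraries where they do the work, as an engineer would, in place of code of your own. Each camera call takes 0.05 s, during which the arm holds its last target. There are 200 camera calls.

## Working session

There is one attempt and no reset: what is moved stays moved. The work goes in short steps, Python scripts to look and compute and a tool call to move; the robot and the scene stay as the last step left them, time stands still between calls to the robot, and variables do not carry over. Pictures are saved under pics/ and viewed, at most 10 in all, crops included, and the job is handed in when it is done.

Besides the shell and the picture viewer there is one more tool, called after "Request:" in YAML: its name, and indented under it one key for each argument. move_arm: Moves the arm, as the interface text tells. Shift numbers are shares of 0.6 m and turn numbers shares of 6 degrees, none past 1 either way. Its arguments: {"type":"object","properties":{"targets":{"type":"array"}},"required":["targets"]}

```bash
mkdir -p pics
python3 - <<'E'
from plant import state, grab_frame, get_calibration
import cv2, numpy as np
s=state();print(s)
for n in("scene","top"):
    c=get_calibration(n);print(n,c)
    f=grab_frame(n);np.save(f'pics/{n}0.npy',f);cv2.imwrite(f'pics/{n}0.png',cv2.resize(f[:,:,::-1],(800,600),interpolation=cv2.INTER_CUBIC))
E
```

```text
{'time': 0.0, 'joint_pos': array([ 1.10100294e+00,  5.34116291e-02,  1.61429190e+00,  6.52205086e-06,
        1.47602508e+00, -1.19026401e-01]), 'joint_vel': array([ 0.00060885,  0.00034384, -0.00037751, -0.00115823, -0.0014543 ,
       -0.00153651]), 'joint_efforts': array([ 1.45741476e-03, -3.93678761e+01, -3.70178175e+01, -2.64452234e-05,
        6.89784836e-03,  2.08265000e-06]), 'tool_pos': array([0.21451215, 0.5864209 , 0.25503028]), 'tool_rot': array([-3.13007055e-04,  1.74485967e-01,  9.84659081e-01, -1.02108459e-03]), 'contact_force': array([-0.81619031,  0.39047093,  0.01957617]), 'ft_torque': array([-0.01242537,  0.00872812, -0.01388213]), 'grasp_force': 0.0, 'gripper_width': 0.9981967798041568}
scene {'vertical_fov': 57.99158433313322, 'cx': 256.15772616110667, 'cy': 188.1389679830667, 'R': array([[ 0.03583591,  0.99917401, -0.01915925],
       [ 0.66065097, -0.03807069, -0.74972723],
       [-0.74983737,  0.01420957, -0.66146958]]), 't': array([-0.04454819, -0.29685413,  1.17765403])}
top {'vertical_fov': 52.49488291017206, 'cx': 248.3100382537895, 'cy': 187.63611405620338, 'R': array([[-0.07143151, -0.99742783, -0.00593832],
       [-0.97625387,  0.07113335, -0.20461775],
       [ 0.20451385, -0.00881884, -0.97882394]]), 't': array([0.04947793, 0.55011005, 0.82174565])}
```

View pics/scene0.png

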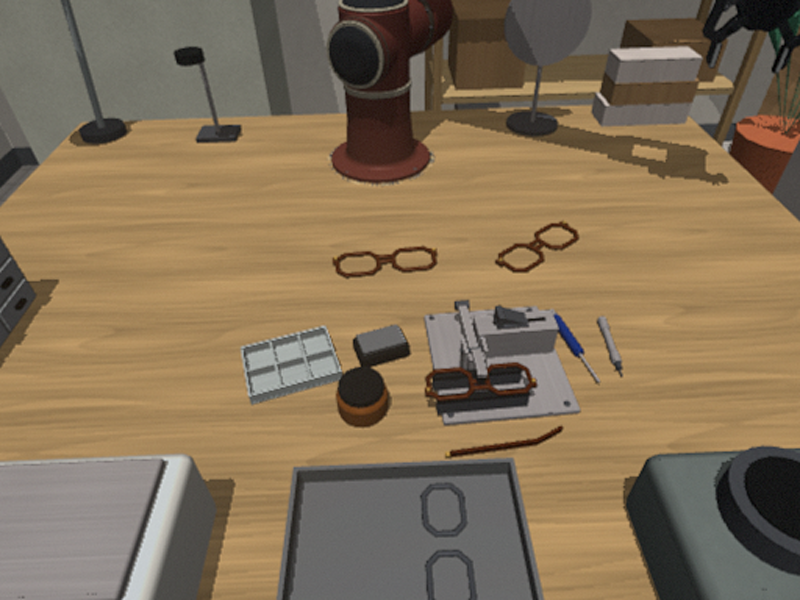

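View pics/top0.png

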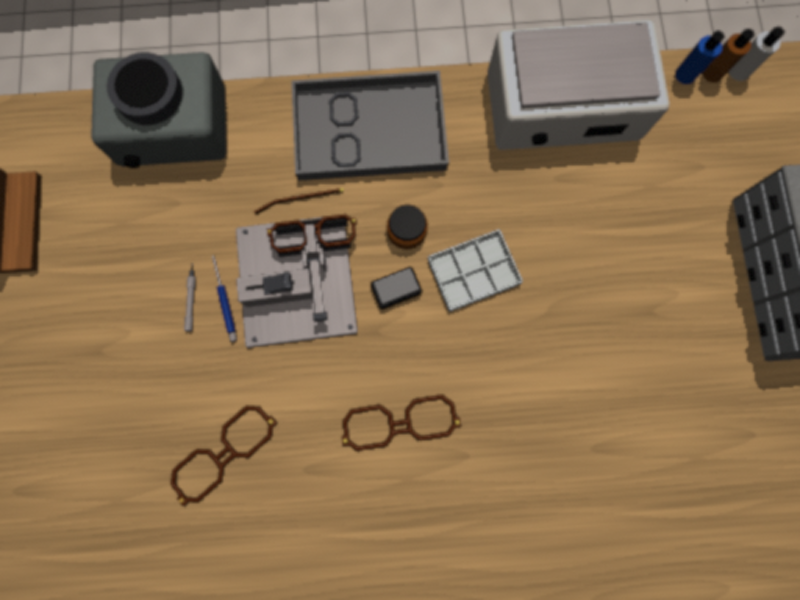

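The scene view shows the stand right of centre (about 500,360 in the 800-wide picture). In the top view it spans (237,213)–(357,346), with the lever grip near (320,315) and the tab near (278,284). I'll crop for detail.

Run:
```python
import cv2, numpy as np
t=np.load('pics/top0.npy')[130:230,140:240,::-1];s=np.load('pics/scene0.npy')[185:275,265:375,::-1]
a=cv2.resize(t,(400,400),interpolation=cv2.INTER_CUBIC);b=cv2.resize(s,(400,327),interpolation=cv2.INTER_CUBIC)
c=np.zeros((400,800,3),np.uint8);c[:,:400]=a;c[:327,400:]=b
cv2.imwrite('pics/crop.png',c)
```

```text
(no output)
```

View pics/crop.png

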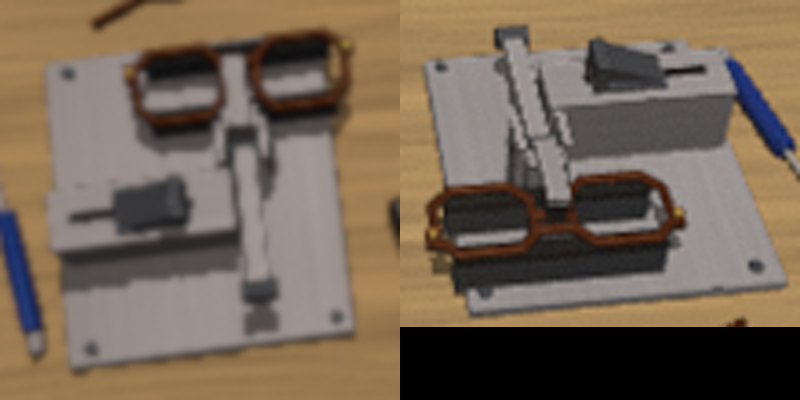

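The crop shows, in the top half, the grip at (258,289), tab plate near (180,200), and plate corners at (48,62), (72,368), (355,333). In the scene half the grip is at (512,38) and the plate corners are at (425,62), (472,314), (787,287).

```bash
cat > h.py <<'E'
import numpy as np, cv2
from plant import get_calibration
from scipy.spatial.transform import Rotation as Ro
def ray(n,u,v,z):
    c=get_calibration(n);f=192/np.tan(np.radians(c['vertical_fov']/2));R=np.array(c['R']);t=np.array(c['t'])
    o=-R.T@t;d=R.T@np.array([(u-c['cx'])/f,(v-c['cy'])/f,1]);return o+d*(z-o[2])/d[2]
T=lambda u,v,z:ray('top',140+u/4-.4,130+v/4-.4,z)
S=lambda u,v,z:ray('scene',265+(u-400)/3.636-.4,185+v/3.636-.4,z)
E
python3 - <<'E'
from h import *
np.set_printoptions(precision=4,suppress=True)
print('T corners',[T(*p,.01)[:2] for p in((48,62),(72,368),(355,333))])
print('S corners',[S(*p,.01)[:2] for p in((425,62),(472,314),(787,287))])
print('grip',T(258,285,.05),S(512,36,.05))
print('hous front corners',T(52,250,.058),T(238,236,.058))
print('hous S far-x corners',S(731,95,.058),S(548,102,.058))
print('tab top edge T',T(185,182,.0785),T(188,222,.0785),'S',S(592,40,.0785),S(590,72,.0785))
print('hinge/jaw top',T(237,75,.059),'bridge S',S(553,215,.059))
E
```

```text
T corners [array([0.685, 0.237]), array([0.4965, 0.2269]), array([0.5051, 0.0604])]
S corners [array([0.5108, 0.0614]), array([0.6993, 0.0726]), array([0.6907, 0.2379])]
grip [0.5305 0.1115 0.05  ] [0.5332 0.111  0.05  ]
hous front corners [0.5575 0.2255 0.058 ] [0.5579 0.1206 0.058 ]
hous S far-x corners [0.5967 0.224  0.058 ] [0.5965 0.1228 0.058 ]
tab top edge T [0.5862 0.146  0.0785] [0.5634 0.1453 0.0785] S [0.5699 0.1496 0.0785] [0.5952 0.1442 0.0785]
hinge/jaw top [0.6523 0.1167 0.059 ] bridge S [0.6766 0.1138 0.059 ]
```

Request:
move_arm:
  targets:
    - [[0,0,0,0,-0.97],[0,0,0,0,-0.97],[0,0,0,0,-0.97],[0,0,0,0,-0.97],[0,0,0,0,0]]

```text
time: 0.52
tool_pos: [0.2146, 0.5866, 0.2556]
tool_rot: [-0.0, -0.029, 1.0, -0.001]
contact_force: [0.0, -0.8, -0.7]
gripper_width: 0.298
grasp_force: 0.0
```

Request:
move_arm:
  targets:
    - [[0,-0.038,-0.053,0,0],[0,-0.038,-0.053,0,0],[0,-0.038,-0.053,0,0],[0,-0.038,-0.053,0,0],[0,-0.038,-0.053,0,0]]

```text
time: 0.93
tool_pos: [0.338, 0.4329, 0.256]
tool_rot: [-0.0, -0.027, 1.0, -0.0]
contact_force: [0.7, -0.2, 0.4]
gripper_width: 0.001
grasp_force: 0.0
```

Request:
move_arm:
  targets:
    - [[0,-0.038,-0.053,0,0],[0,-0.038,-0.053,0,0],[0,-0.038,-0.053,0,0],[0,-0.038,-0.053,0,0],[0,-0.038,-0.053,0,0]]

```text
time: 1.35
tool_pos: [0.4607, 0.2803, 0.2561]
tool_rot: [-0.0, -0.026, 1.0, 0.0]
contact_force: [0.2, 1.1, 0.1]
gripper_width: 0.0
grasp_force: 0.0
```

Request:
move_arm:
  targets:
    - [[0,-0.038,-0.053,0.02,0],[0,-0.038,-0.053,0.03,0],[0,-0.038,-0.053,0.03,0],[0,-0.038,-0.053,0.02,0],[0,0,0,0,0]]

```text
time: 1.77
tool_pos: [0.5579, 0.1568, 0.1936]
tool_rot: [-0.002, -0.023, 1.0, -0.002]
contact_force: [-1.4, -0.9, 0.2]
gripper_width: 0.0
grasp_force: 0.0
```

Request:
move_arm:
  targets:
    - [[0,-0.041,-0.054,0,0],[0,0,0,0.04,0],[0,0,0,0.04,0],[0,0,0,0.04,0],[0,0,0,0,0]]

```text
time: 2.18
tool_pos: [0.5791, 0.1306, 0.1194]
tool_rot: [-0.005, -0.026, 1.0, -0.0]
contact_force: [-2.5, -1.0, -1.9]
gripper_width: -0.001
grasp_force: 0.0
```

Run:
```python
from plant import *
import cv2, numpy as np
c=np.zeros((400,800,3),np.uint8)
f=grab_frame('top');np.save('pics/t1.npy',f);c[:,:400]=cv2.resize(f[130:230,140:240,::-1],(400,400),interpolation=cv2.INTER_CUBIC)
f=grab_frame('scene');c[:327,400:]=cv2.resize(f[185:275,265:375,::-1],(400,327),interpolation=cv2.INTER_CUBIC)
cv2.imwrite('pics/c1.png',c);print(state()['tool_pos'],state()['contact_force'])
```

```text
[0.5820354  0.13121995 0.12454709] [0.75448655 0.37138132 0.92478859]
```

View pics/c1.png

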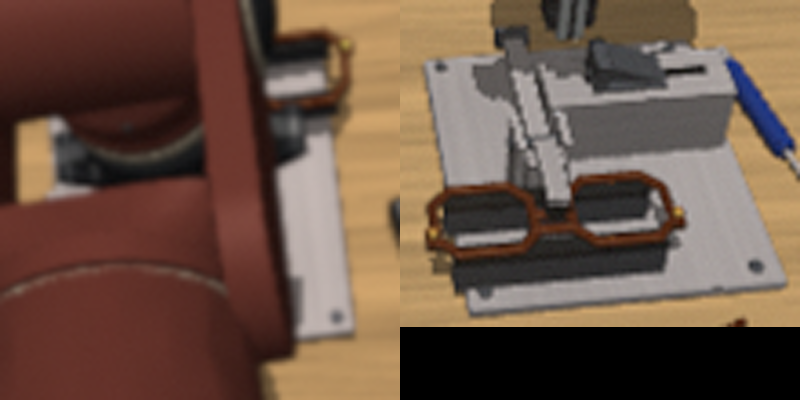

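The scene half shows the shut fingertips at about (570,38), just left of the tab at (592,55). The arm hides the top view.

Run:
```python
from h import *
print(S(570,38,.0995))
from plant import state
s=state();p=s['tool_pos'];O=np.array([.597,.1148]);a=.0541;d=p[:2]-O
print(d@[np.cos(a),np.sin(a)],d@[-np.sin(a),np.cos(a)],p[2])
```

```text
[0.5901492  0.13235633 0.0995    ]
-0.014054822485270083 0.017205113218707702 0.12454708632322871
```

Request:
move_arm:
  targets:
    - [[0,-0.003,-0.01,0,0],[0,0,0,0,0],[0,0,0,0.025,0],[0,0,0,0.025,0],[0,0,0,0,0]]

```text
time: 2.7
tool_pos: [0.5842, 0.125, 0.0943]
tool_rot: [-0.001, -0.028, 1.0, -0.0]
contact_force: [-0.4, -0.2, -0.8]
gripper_width: -0.002
grasp_force: 0.0
```

Request:
move_arm:
  targets:
    - [[0,0,0,0.004,0],[0,0,0,0.004,0],[0,0,0,0,0],[0,0,0,0,0],[0,0,0,0,0]]

```text
time: 3.12
tool_pos: [0.5856, 0.1253, 0.0916]
tool_rot: [0.001, -0.028, 1.0, 0.0]
contact_force: [0.4, 0.7, 0.4]
gripper_width: 0.001
grasp_force: 0.0
```

Request:
move_arm:
  targets:
    - [[0,0,0.003,0,0],[0,0,0.003,0,0],[0,0,0.002,0,0],[0,0,0,0,0],[0,0,0,0,0]]

```text
time: 3.53
tool_pos: [0.5848, 0.1302, 0.0907]
tool_rot: [-0.0, -0.028, 1.0, -0.0]
contact_force: [-0.2, 0.4, -0.4]
gripper_width: 0.003
grasp_force: 0.0
```

Request:
move_arm:
  targets:
    - [[0,0,0.001,0,0],[0,0,0.001,0,0],[0,0,0,0,0],[0,0,0,0,0]]

```text
time: 3.87
tool_pos: [0.5847, 0.1312, 0.0907]
tool_rot: [-0.0, -0.028, 1.0, -0.0]
contact_force: [-0.4, -0.0, 0.3]
gripper_width: 0.001
grasp_force: 0.0
```

Request:
move_arm:
  targets:
    - [[0,0,0.001,0,0],[0,0,0.001,0,0],[0,0,0,0,0],[0,0,0,0,0]]

```text
time: 4.2
tool_pos: [0.5847, 0.1324, 0.0907]
tool_rot: [-0.0, -0.028, 1.0, -0.0]
contact_force: [-0.2, 0.1, -0.1]
gripper_width: -0.001
grasp_force: 0.0
```

Request:
move_arm:
  targets:
    - [[0,0,0.001,0,0],[0,0,0.001,0,0],[0,0,0,0,0],[0,0,0,0,0]]

```text
time: 4.53
tool_pos: [0.5846, 0.1337, 0.0907]
tool_rot: [0.0, -0.028, 1.0, -0.0]
contact_force: [0.2, -0.6, -0.5]
gripper_width: 0.005
grasp_force: 0.0
```

Request:
move_arm:
  targets:
    - [[0,0,0.001,0,0],[0,0,0.001,0,0],[0,0,0,0,0],[0,0,0,0,0]]

```text
time: 4.87
tool_pos: [0.5845, 0.1346, 0.0906]
tool_rot: [-0.0, -0.028, 1.0, -0.0]
contact_force: [-0.2, -1.3, 0.2]
gripper_width: -0.006
grasp_force: 0.8
```

Request:
move_arm:
  targets:
    - [[0,0,0.001,0,0],[0,0,0.001,0,0],[0,0,0,0,0],[0,0,0,0,0]]

```text
time: 5.2
tool_pos: [0.5845, 0.1358, 0.0907]
tool_rot: [0.0, -0.028, 1.0, -0.0]
contact_force: [-0.1, -3.3, 0.3]
gripper_width: 0.0
grasp_force: 1.5
```

Request:
move_arm:
  targets:
    - [[0,0,0.001,0,0],[0,0,0.001,0,0],[0,0,0,0,0],[0,0,0,0,0]]

```text
time: 5.53
tool_pos: [0.5844, 0.1372, 0.0907]
tool_rot: [-0.0, -0.028, 1.0, -0.0]
contact_force: [-0.4, -2.3, 0.0]
gripper_width: -0.007
grasp_force: 1.4
```

Request:
move_arm:
  targets:
    - [[0,0,0.001,0,0],[0,0,0.001,0,0],[0,0,0.001,0,0],[0,0,0.001,0,0],[0,0,0,0,0]]

```text
time: 5.95
tool_pos: [0.5842, 0.1398, 0.0907]
tool_rot: [-0.0, -0.028, 1.0, 0.0]
contact_force: [-0.6, -3.1, -0.4]
gripper_width: -0.001
grasp_force: 1.3
```

Request:
move_arm:
  targets:
    - [[0,0,0.001,0,0],[0,0,0,0,0],[0,0,0,0,0]]

```text
time: 6.2
tool_pos: [0.5842, 0.1403, 0.0907]
tool_rot: [0.0, -0.028, 1.0, 0.0]
contact_force: [0.8, -2.0, -0.8]
gripper_width: -0.0
grasp_force: 1.3
```

Request:
move_arm:
  targets:
    - [[0,0,0.001,0,0],[0,0,0.001,0,0],[0,0,0,0,0],[0,0,0,0,0]]

```text
time: 6.53
tool_pos: [0.5841, 0.1415, 0.0907]
tool_rot: [-0.0, -0.028, 1.0, 0.0]
contact_force: [-0.5, -3.0, 0.2]
gripper_width: 0.004
grasp_force: 1.3
```

Request:
move_arm:
  targets:
    - [[0,0,0.001,0,0],[0,0,0.001,0,0],[0,0,0,0,0],[0,0,0,0,0]]

```text
time: 6.87
tool_pos: [0.5841, 0.1427, 0.0907]
tool_rot: [0.0, -0.028, 1.0, 0.0]
contact_force: [0.8, -3.0, 0.4]
gripper_width: 0.001
grasp_force: 1.3
```

Request:
move_arm:
  targets:
    - [[0,0,0.001,0,0],[0,0,0.001,0,0],[0,0,0,0,0],[0,0,0,0,0]]

```text
time: 7.2
tool_pos: [0.584, 0.1439, 0.0907]
tool_rot: [-0.0, -0.028, 1.0, 0.0]
contact_force: [-0.6, -2.6, -0.3]
gripper_width: 0.001
grasp_force: 1.3
```

Request:
move_arm:
  targets:
    - [[0,0,0.001,0,0],[0,0,0.001,0,0],[0,0,0,0,0],[0,0,0,0,0]]

```text
time: 7.53
tool_pos: [0.5839, 0.1451, 0.0906]
tool_rot: [-0.0, -0.028, 1.0, 0.0]
contact_force: [-0.6, -1.6, -0.6]
gripper_width: 0.002
grasp_force: 1.3
```

Request:
move_arm:
  targets:
    - [[0,0,0.001,0,0],[0,0,0.001,0,0],[0,0,0,0,0],[0,0,0,0,0]]

```text
time: 7.87
tool_pos: [0.5839, 0.1463, 0.0907]
tool_rot: [-0.0, -0.028, 1.0, 0.0]
contact_force: [-1.0, -3.0, -0.5]
gripper_width: 0.001
grasp_force: 1.3
```

Request:
move_arm:
  targets:
    - [[0,0,0.001,0,0],[0,0,0.001,0,0],[0,0,0,0,0],[0,0,0,0,0]]

```text
time: 8.2
tool_pos: [0.5838, 0.1475, 0.0907]
tool_rot: [0.0, -0.028, 1.0, 0.0]
contact_force: [0.2, -2.8, 0.2]
gripper_width: 0.002
grasp_force: 1.3
```

Request:
move_arm:
  targets:
    - [[0,0,0.001,0,0],[0,0,0.001,0,0],[0,0,0,0,0],[0,0,0,0,0]]

```text
time: 8.53
tool_pos: [0.5837, 0.1487, 0.0907]
tool_rot: [-0.0, -0.028, 1.0, 0.0]
contact_force: [-0.3, -2.1, 0.5]
gripper_width: 0.0
grasp_force: 1.3
```

Request:
move_arm:
  targets:
    - [[0,0,0.001,0,0],[0,0,0.001,0,0],[0,0,0,0,0],[0,0,0,0,0]]

```text
time: 8.87
tool_pos: [0.5837, 0.1499, 0.0906]
tool_rot: [-0.0, -0.028, 1.0, 0.0]
contact_force: [0.7, -2.8, 0.4]
gripper_width: -0.0
grasp_force: 1.3
```

Request:
move_arm:
  targets:
    - [[0,0,0.001,0,0],[0,0,0.001,0,0],[0,0,0,0,0],[0,0,0,0,0]]

```text
time: 9.2
tool_pos: [0.5836, 0.1511, 0.0907]
tool_rot: [0.0, -0.028, 1.0, 0.0]
contact_force: [0.1, -2.2, 0.8]
gripper_width: 0.002
grasp_force: 1.3
```

Request:
move_arm:
  targets:
    - [[0,0,0.001,0,0],[0,0,0.001,0,0],[0,0,0,0,0],[0,0,0,0,0]]

```text
time: 9.53
tool_pos: [0.5835, 0.1523, 0.0907]
tool_rot: [-0.0, -0.028, 1.0, 0.0]
contact_force: [-0.6, -2.8, -0.2]
gripper_width: 0.003
grasp_force: 1.3
```

Request:
move_arm:
  targets:
    - [[0,0,0.001,0,0],[0,0,0.001,0,0],[0,0,0,0,0],[0,0,0,0,0]]

```text
time: 9.87
tool_pos: [0.5835, 0.1535, 0.0907]
tool_rot: [-0.0, -0.028, 1.0, 0.0]
contact_force: [-1.0, -2.9, 0.6]
gripper_width: -0.001
grasp_force: 1.3
```

Request:
move_arm:
  targets:
    - [[0,0,0.001,0,0],[0,0,0.001,0,0],[0,0,0,0,0],[0,0,0,0,0]]

```text
time: 10.2
tool_pos: [0.5834, 0.1547, 0.0907]
tool_rot: [0.0, -0.028, 1.0, 0.0]
contact_force: [-0.9, -2.5, 0.6]
gripper_width: 0.004
grasp_force: 1.3
```

Request:
move_arm:
  targets:
    - [[0,0,0.001,0,0],[0,0,0.001,0,0],[0,0,0,0,0],[0,0,0,0,0]]

```text
time: 10.53
tool_pos: [0.5833, 0.1559, 0.0906]
tool_rot: [-0.0, -0.028, 1.0, 0.0]
contact_force: [-0.9, -2.1, -0.1]
gripper_width: 0.0
grasp_force: 1.3
```

Request:
move_arm:
  targets:
    - [[0,0,0.001,0,0],[0,0,0.001,0,0],[0,0,0,0,0],[0,0,0,0,0]]

```text
time: 10.87
tool_pos: [0.5833, 0.1571, 0.0907]
tool_rot: [-0.0, -0.028, 1.0, 0.0]
contact_force: [-0.7, -2.6, 0.1]
gripper_width: -0.005
grasp_force: 1.3
```

Request:
move_arm:
  targets:
    - [[0,0,0.001,0,0],[0,0,0.001,0,0],[0,0,0,0,0],[0,0,0,0,0]]

```text
time: 11.2
tool_pos: [0.5832, 0.1583, 0.0906]
tool_rot: [-0.0, -0.028, 1.0, 0.0]
contact_force: [-1.6, -3.3, 0.3]
gripper_width: -0.002
grasp_force: 1.3
```

Request:
move_arm:
  targets:
    - [[0,0,0.001,0,0],[0,0,0.001,0,0],[0,0,0,0,0],[0,0,0,0,0]]

```text
time: 11.53
tool_pos: [0.5831, 0.1595, 0.0907]
tool_rot: [-0.0, -0.028, 1.0, 0.0]
contact_force: [-0.5, -2.5, 0.3]
gripper_width: 0.002
grasp_force: 1.3
```

Request:
move_arm:
  targets:
    - [[0,0,0.001,0,0],[0,0,0.001,0,0],[0,0,0,0,0],[0,0,0,0,0]]

```text
time: 11.87
tool_pos: [0.5831, 0.1606, 0.0907]
tool_rot: [-0.0, -0.028, 1.0, 0.0]
contact_force: [-0.3, -1.8, 1.0]
gripper_width: -0.003
grasp_force: 1.3
```

Request:
move_arm:
  targets:
    - [[0,0,0.001,0,0],[0,0,0.001,0,0],[0,0,0,0,0],[0,0,0,0,0]]

```text
time: 12.2
tool_pos: [0.583, 0.1614, 0.0907]
tool_rot: [-0.0, -0.028, 1.0, -0.0]
contact_force: [-1.9, -5.1, 0.6]
gripper_width: -0.003
grasp_force: 2.5
```

Force is rising, so I'll take a small step to confirm it's the stop.

Request:
move_arm:
  targets:
    - [[0,0,0.0006,0,0],[0,0,0,0,0],[0,0,0,0,0]]

```text
time: 12.45
tool_pos: [0.583, 0.1615, 0.0907]
tool_rot: [-0.0, -0.028, 1.0, -0.001]
contact_force: [-2.1, -5.7, 0.2]
gripper_width: 0.004
grasp_force: 2.8
```

Request:
move_arm:
  targets:
    - [[0,0,-0.003,0,0],[0,0,-0.01,0,0],[0,0,0,-0.04,0],[0,0,0,-0.04,0],[50,0,0,0,0]]

```text
time: 12.87
tool_pos: [0.5868, 0.1551, 0.1445]
tool_rot: [0.005, -0.028, 1.0, 0.001]
contact_force: [1.4, -0.1, 1.7]
gripper_width: 0.127
grasp_force: 0.0
```

Request:
move_arm:
  targets:
    - [[50,0.045,-0.033,0,0],[50,0.044,-0.033,0,0],[50,0,0,0,0],[50,0,0,0,0]]

```text
time: 13.2
tool_pos: [0.5312, 0.1115, 0.1379]
tool_rot: [-0.0, -0.027, 1.0, 0.001]
contact_force: [1.5, 0.0, -0.5]
gripper_width: 0.504
grasp_force: 0.0
```

Run:
```python
from plant import *
import cv2, numpy as np
f=grab_frame('scene');cv2.imwrite('pics/c2.png',cv2.resize(f[165:265,270:370,::-1],(600,600),interpolation=cv2.INTER_CUBIC))
s=state();p=s['tool_pos'];O=np.array([.597,.1148]);a=.0541;d=p[:2]-O
print(p,s['gripper_width'],d@[np.cos(a),np.sin(a)],d@[-np.sin(a),np.cos(a)])
```

```text
[0.53245241 0.11192414 0.13872774] 0.4956190522208178 -0.06460866388041903 0.0006186697064496057
```

View pics/c2.png

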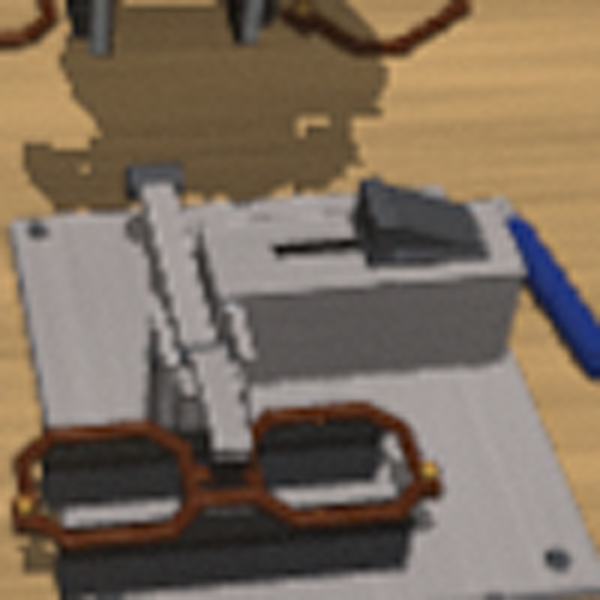

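The tab now sits far along its slot at (420,225), and the open fingers straddle the line of the grip at (155,180). I'll descend and grasp.

Request:
move_arm:
  targets:
    - [[50,0,0,0.04,0],[50,0,0,0.04,0],[50,0,0,0.03,0],[50,0,0,0.02,0],[50,0,0,0.016,0]]

```text
time: 13.67
tool_pos: [0.5328, 0.1124, 0.05]
tool_rot: [-0.0, -0.028, 1.0, 0.0]
contact_force: [-0.7, 0.5, -0.1]
gripper_width: 0.5
grasp_force: 0.0
```

Request:
move_arm:
  targets:
    - [[50,0,0,0,0],[50,0,0,0,0],[35,0,0,0,0],[28,0,0,0,0],[28,0,0,0,0]]

```text
time: 14.08
tool_pos: [0.5333, 0.1119, 0.0524]
tool_rot: [0.001, -0.028, 1.0, 0.0]
contact_force: [-0.6, 0.4, 0.5]
gripper_width: 0.279
grasp_force: 0.0
```

Request:
move_arm:
  targets:
    - [[22,0,0,0,0],[15,0,0,0,0],[15,0,0,0,0],[15,0,0,0,0]]

```text
time: 14.42
tool_pos: [0.5332, 0.1111, 0.0523]
tool_rot: [0.001, -0.028, 1.0, -0.001]
contact_force: [-1.2, -4.8, 5.2]
gripper_width: 0.215
grasp_force: 58.6
```

Request:
move_arm:
  targets:
    - [[15,0,0,-0.003,0],[15,0,0,-0.003,0],[15,0,0,-0.002,0],[15,0,0,0,0],[15,0,0,0,0]]

```text
time: 14.83
tool_pos: [0.5332, 0.1111, 0.0558]
tool_rot: [0.001, -0.028, 1.0, -0.001]
contact_force: [5.0, -4.4, -2.8]
gripper_width: 0.216
grasp_force: 58.9
```

```bash
python3 -c "
import numpy as np
a0=np.arcsin(.0048/.085);A=np.r_[a0,np.radians(np.arange(8,94,4.1))];A=np.r_[a0,np.linspace(a0,np.pi/2,26)[1:]]
x=-.085*np.cos(A)/.6;z=.085*np.sin(A)/.6
xr=np.round(x,3);zr=np.round(z,3)
for i in range(25):print(np.degrees(A[i+1]).round(),round(-(xr[i+1]-xr[i]),3),round(-(zr[i+1]-zr[i]),3))"
```

```text
7.0 -0.0 -0.009
10.0 -0.002 -0.008
14.0 -0.001 -0.008
17.0 -0.003 -0.009
21.0 -0.002 -0.008
24.0 -0.004 -0.008
28.0 -0.003 -0.007
31.0 -0.005 -0.008
34.0 -0.004 -0.007
38.0 -0.005 -0.007
41.0 -0.006 -0.007
45.0 -0.006 -0.006
48.0 -0.006 -0.006
52.0 -0.006 -0.005
55.0 -0.007 -0.005
59.0 -0.008 -0.005
62.0 -0.007 -0.004
66.0 -0.008 -0.004
69.0 -0.008 -0.003
73.0 -0.008 -0.003
76.0 -0.008 -0.003
80.0 -0.008 -0.001
83.0 -0.009 -0.002
87.0 -0.008 -0.0
90.0 -0.009 -0.001
```

Request:
move_arm:
  targets:
    - [[15,0,0,-0.003,0],[15,0,0,-0.002,0],[15,0,0,0,0],[15,0,0,0,0]]

```text
time: 15.17
tool_pos: [0.5333, 0.1111, 0.0585]
tool_rot: [0.002, -0.028, 1.0, -0.001]
contact_force: [6.3, -4.3, -5.5]
gripper_width: 0.219
grasp_force: 59.0
```

Request:
move_arm:
  targets:
    - [[15,-0.001,0,-0.004,0],[15,-0.001,0,-0.003,0],[15,0,0,0,0],[15,0,0,0,0]]

```text
time: 15.5
tool_pos: [0.5336, 0.1111, 0.0621]
tool_rot: [0.0, -0.028, 1.0, -0.001]
contact_force: [4.5, -4.8, -6.0]
gripper_width: 0.218
grasp_force: 59.0
```

Request:
move_arm:
  targets:
    - [[15,-0.001,0,-0.006,0],[15,-0.001,0,-0.007,0],[15,-0.002,0,-0.009,0],[15,-0.002,0,-0.008,0],[15,-0.004,0,-0.008,0]]

```text
time: 15.92
tool_pos: [0.5378, 0.1114, 0.0835]
tool_rot: [-0.002, -0.028, 1.0, -0.001]
contact_force: [0.1, -5.1, -7.3]
gripper_width: 0.219
grasp_force: 58.7
```

Request:
move_arm:
  targets:
    - [[15,-0.003,0,-0.007,0],[15,-0.005,0,-0.008,0],[15,-0.004,0,-0.007,0],[15,-0.005,0,-0.007,0],[15,0,0,0,0]]

```text
time: 16.33
tool_pos: [0.5483, 0.112, 0.1021]
tool_rot: [-0.002, -0.027, 1.0, -0.001]
contact_force: [-1.7, -5.7, -2.4]
gripper_width: 0.209
grasp_force: 59.0
```

Request:
move_arm:
  targets:
    - [[15,-0.006,0,-0.007,0],[15,-0.006,0,-0.006,0],[15,-0.006,0,-0.006,0],[15,-0.006,0,-0.005,0],[15,-0.007,0,-0.005,0]]

```text
time: 16.75
tool_pos: [0.5661, 0.113, 0.1189]
tool_rot: [-0.003, -0.028, 1.0, -0.001]
contact_force: [-6.3, -7.1, -0.5]
gripper_width: 0.196
grasp_force: 58.4
```

Request:
move_arm:
  targets:
    - [[15,-0.008,0,-0.005,0],[15,-0.007,0,-0.004,0],[15,-0.008,0,-0.004,0],[15,-0.008,0,-0.003,0],[15,0,0,0,0]]

```text
time: 17.17
tool_pos: [0.5869, 0.1145, 0.1312]
tool_rot: [-0.001, -0.028, 1.0, -0.001]
contact_force: [-2.0, -4.7, 1.7]
gripper_width: 0.166
grasp_force: 48.2
```

Run:
```python
from plant import *
import cv2, numpy as np
f=grab_frame('scene');cv2.imwrite('pics/c3.png',cv2.resize(f[140:240,260:360,::-1],(600,600),interpolation=cv2.INTER_CUBIC))
s=state();print(s['tool_pos'],s['gripper_width'],s['grasp_force'],s['contact_force'])
```

```text
[0.58697764 0.11446159 0.13114212] 0.16215128357441363 46.10095739364624 [-2.56454846 -4.49784651  2.53036549]
```

View pics/c3.png

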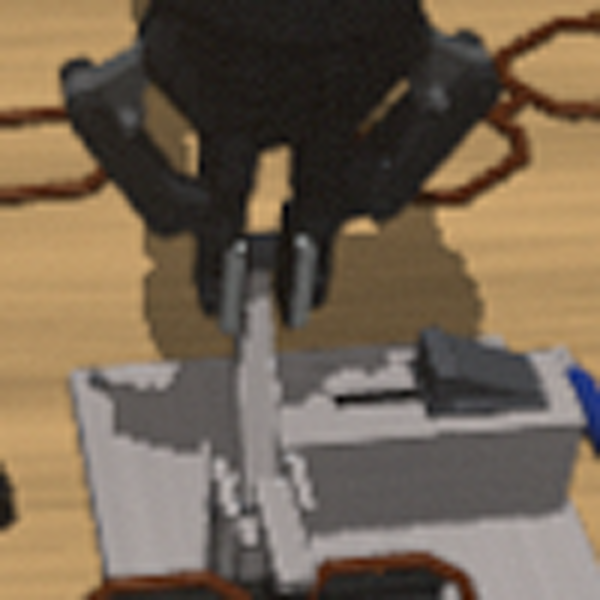

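The view shows the lever most of the way up, with the dark bar between the pads near their upper edge at (265,249). I'll check the lever angle from that ray.

Run:
```python
from h import *
a=.0541;O=np.array([.597,.1148]);ex=np.array([np.cos(a),np.sin(a)]);ey=np.array([-ex[1],ex[0]])
for v in (237,249,262):
  A=ray('scene',260+265/6-.4,140+v/6-.4,.0);B=ray('scene',260+265/6-.4,140+v/6-.4,.2)
  f=lambda P:np.array([(P[:2]-O)@ex,(P[:2]-O)@ey,P[2]])
  A,B=f(A),f(B)
  for t in np.linspace(0.45,.75,13):
    p=A+t*(B-A);q=p-[.02,0,.045];print(v,p.round(4),'r',np.hypot(q[0],q[2]).round(4),'deg',np.degrees(np.arctan2(q[2],-q[0])).round(1)) if abs(np.hypot(q[0],q[2])-.085)<.006 else 0
```

```text
237 [-0.0427  0.0094  0.11  ] r 0.0903 deg 46.0
237 [-0.0368  0.0079  0.115 ] r 0.0902 deg 50.9
237 [-0.031   0.0064  0.12  ] r 0.0907 deg 55.8
249 [-0.0539  0.0127  0.095 ] r 0.0892 deg 34.1
249 [-0.0481  0.0112  0.1   ] r 0.0876 deg 38.9
249 [-0.0424  0.0097  0.105 ] r 0.0865 deg 43.9
249 [-0.0366  0.0082  0.11  ] r 0.0862 deg 49.0
249 [-0.0308  0.0068  0.115 ] r 0.0865 deg 54.0
249 [-0.025   0.0053  0.12  ] r 0.0875 deg 59.0
249 [-0.0193  0.0038  0.125 ] r 0.0891 deg 63.9
262 [-0.0529  0.0129  0.09  ] r 0.0857 deg 31.7
262 [-0.0472  0.0114  0.095 ] r 0.0837 deg 36.7
262 [-0.0415  0.0099  0.1   ] r 0.0825 deg 41.8
262 [-0.0358  0.0085  0.105 ] r 0.0819 deg 47.1
262 [-0.0301  0.007   0.11  ] r 0.0821 deg 52.4
262 [-0.0244  0.0055  0.115 ] r 0.0829 deg 57.6
262 [-0.0187  0.004   0.12  ] r 0.0844 deg 62.7
262 [-0.013   0.0026  0.125 ] r 0.0865 deg 67.6
262 [-0.0073  0.0011  0.13  ] r 0.0893 deg 72.2
```

Lever is near 60–65° and the bar has drifted to the pad edge. I'll let go; the stiff hinge should hold it. Then I'll finish by pushing the bar from behind with shut fingers.

Request:
move_arm:
  targets:
    - [[30,0,0,0,0],[50,0,0,0,0],[50,0,0,0,0],[50,0,0,-0.03,0],[50,0,0,-0.04,0]]

```text
time: 17.63
tool_pos: [0.585, 0.1153, 0.1699]
tool_rot: [-0.003, -0.028, 1.0, 0.0]
contact_force: [-0.3, -0.3, 0.1]
gripper_width: 0.501
grasp_force: 0.0
```

Request:
move_arm:
  targets:
    - [[0,0,0,-0.03,0],[0,0.033,0,0,0],[0,0.03,0,0,0],[0,0,0,0,0],[0,0,0,0,0]]

```text
time: 18.05
tool_pos: [0.5489, 0.1132, 0.1905]
tool_rot: [0.0, -0.028, 1.0, 0.0]
contact_force: [0.0, -0.3, -0.2]
gripper_width: -0.001
grasp_force: 0.0
```

Run:
```python
from plant import *
import cv2, numpy as np
f=grab_frame('scene');cv2.imwrite('pics/c4.png',cv2.resize(f[140:240,260:360,::-1],(600,600),interpolation=cv2.INTER_CUBIC))
s=state();p=s['tool_pos'];O=np.array([.597,.1148]);a=.0541;d=p[:2]-O
print(p,s['gripper_width'],d@[np.cos(a),np.sin(a)],d@[-np.sin(a),np.cos(a)],s['contact_force'])
```

```text
[0.54940423 0.11306058 0.19045463] -0.00037234060256742963 -0.04762019038409289 0.0008367959375786393 [0.16626011 0.62021144 0.23843169]
```

View pics/c4.png

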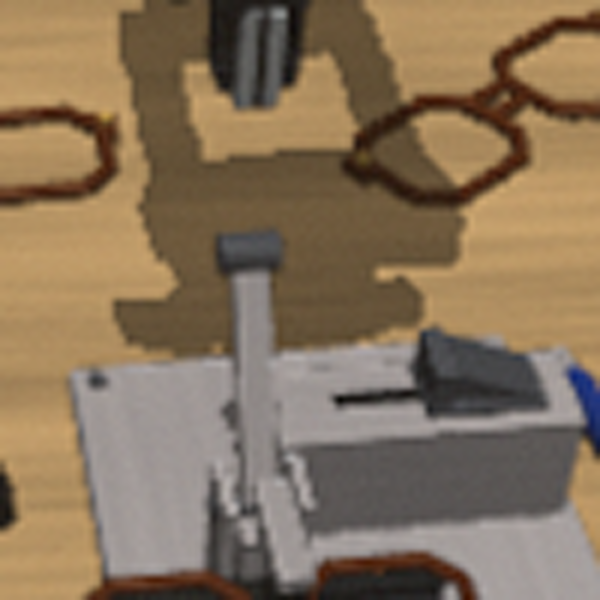

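Lever stands free at about 61° (bar at (250,252)), and the tab hasn't moved. Next I'll descend behind the bar and push.

Request:
move_arm:
  targets:
    - [[0,0.004,0,0.03,0],[0,0,0,0.03,0],[0,0,0,0.02,0],[0,0,0,0.01,0],[0,0,0,0,0]]

```text
time: 18.52
tool_pos: [0.5459, 0.1126, 0.1341]
tool_rot: [-0.002, -0.028, 1.0, -0.0]
contact_force: [0.3, -0.0, -0.7]
gripper_width: -0.003
grasp_force: 0.0
```

Request:
move_arm:
  targets:
    - [[0,-0.004,0,0,0],[0,-0.004,0,0,0],[0,-0.004,0,0,0],[0,-0.004,0,0,0],[0,-0.004,0,0,0]]

```text
time: 18.93
tool_pos: [0.5587, 0.1134, 0.1378]
tool_rot: [-0.001, -0.028, 1.0, 0.0]
contact_force: [-5.6, -0.2, 5.6]
gripper_width: -0.002
grasp_force: 2.9
```

Request:
move_arm:
  targets:
    - [[0,-0.004,0,0,0],[0,-0.004,0,0,0],[0,-0.004,0,0,0],[0,-0.004,0,0,0],[0,0,0,0,0]]

```text
time: 19.35
tool_pos: [0.569, 0.1139, 0.1369]
tool_rot: [0.001, -0.028, 1.0, 0.0]
contact_force: [-2.7, 0.2, 1.3]
gripper_width: 0.001
grasp_force: 0.9
```

Request:
move_arm:
  targets:
    - [[0,-0.005,0,0,0],[0,-0.005,0,0,0],[0,-0.005,0,0,0],[0,-0.005,0,0,0],[0,-0.005,0,0,0]]

```text
time: 19.77
tool_pos: [0.5837, 0.1147, 0.1362]
tool_rot: [0.0, -0.028, 1.0, -0.0]
contact_force: [-2.9, -0.6, 3.0]
gripper_width: 0.0
grasp_force: 1.6
```

Request:
move_arm:
  targets:
    - [[0,-0.005,0,0,0],[0,-0.005,0,0,0],[0,-0.005,0,0,0],[0,0,0,0,0],[0,0,0,0,0]]

```text
time: 20.18
tool_pos: [0.5928, 0.1151, 0.1361]
tool_rot: [0.001, -0.028, 1.0, -0.0]
contact_force: [-0.1, -0.9, -1.8]
gripper_width: 0.001
grasp_force: 0.0
```

Run:
```python
from plant import *
import cv2, numpy as np
f=grab_frame('scene');cv2.imwrite('pics/c5.png',cv2.resize(f[140:240,260:360,::-1],(600,600),interpolation=cv2.INTER_CUBIC))
s=state();p=s['tool_pos'];O=np.array([.597,.1148]);a=.0541;d=p[:2]-O
print(p,d@[np.cos(a),np.sin(a)],d@[-np.sin(a),np.cos(a)],s['contact_force'])
from h import get_calibration
c=get_calibration('scene');F=192/np.tan(np.radians(c['vertical_fov']/2))
for th in(75,80,85,90,95):
  t=np.radians(th);x,z=.02-.085*np.cos(t),.045+.085*np.sin(t);q=c['R']@np.array([O[0]+x*np.cos(a),O[1]+x*np.sin(a),z])+c['t']
  print(th,(F*q[0]/q[2]+c['cx']-259.6)*6,(F*q[1]/q[2]+c['cy']-139.6)*6)
```

```text
[0.59264709 0.11514632 0.13611687] -0.004327818265206832 0.000581189039178422 [-0.16775    -0.37948825  0.54726736]
75 264.1688899118733 280.26791632004455
80 269.04345853090706 291.6656514936815
85 273.9338972055383 305.0903209290572
90 278.7945363787733 320.474330703632
95 283.5776104903589 337.723057208547
```

View pics/c5.png

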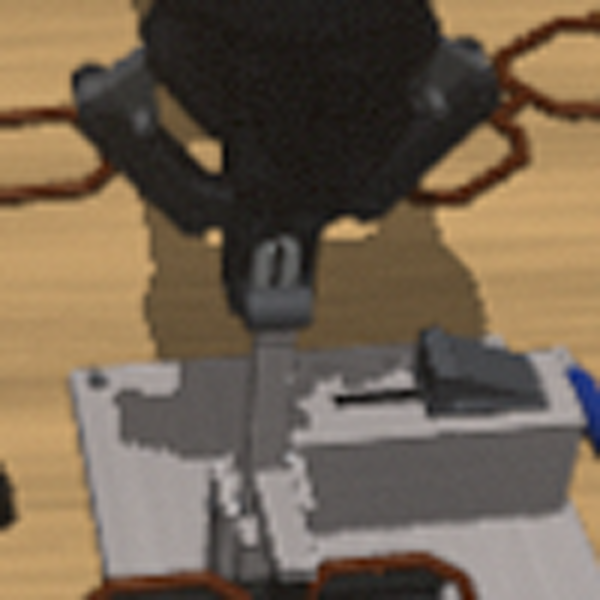

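Bar at (278,308) means about 85°, matching the contact estimate of 85.7°. That leaves 6 mm to go, then retreat.

Request:
move_arm:
  targets:
    - [[0,-0.004,0,0,0],[0,-0.004,0,0,0],[0,-0.003,0,0,0],[0,0,0,0,0],[0,0,0,0,0]]

```text
time: 20.65
tool_pos: [0.5991, 0.1155, 0.1363]
tool_rot: [0.0, -0.028, 1.0, 0.0]
contact_force: [-1.2, 0.1, 0.7]
gripper_width: 0.0
grasp_force: 0.3
```

Request:
move_arm:
  targets:
    - [[0,0.03,0,0,0],[0,0.04,0,0,0],[0,0.04,0,-0.04,0],[0,0.04,0,-0.05,0],[0,0,0,0,0]]

```text
time: 21.07
tool_pos: [0.5093, 0.1109, 0.1963]
tool_rot: [0.005, -0.028, 1.0, 0.0]
contact_force: [1.7, -0.1, 1.6]
gripper_width: 0.002
grasp_force: 0.0
```

Run:
```python
from plant import *
import cv2, numpy as np
f=grab_frame('scene');cv2.imwrite('pics/c6.png',cv2.resize(f[140:260,260:380,::-1],(600,600),interpolation=cv2.INTER_CUBIC))
print(state()['tool_pos'])
```

```text
[0.51006203 0.11079026 0.19446235]
```

View pics/c6.png

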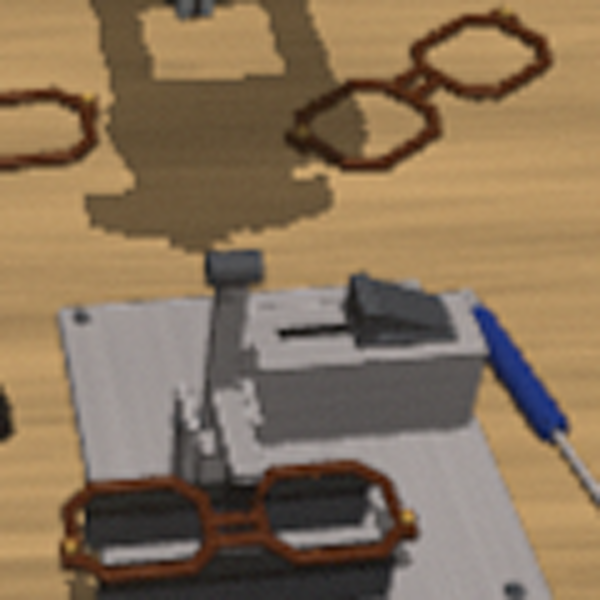

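The bar at (235,268) matches the predicted 90° pixel. The tab is at its slid position, the spectacle front is still on the cradle, and the gripper is clear. Handing in.

```bash
python3 -c "
from plant import job
print(job.job_done())"
```

```text
the job is handed in; nothing more can be done
None
```

I handed in the job at about 21 s: the safety tab was slid until I felt its rubber stop (about 6 N at the tab), and the clamp lever is standing upright at about 90°, with the spectacle front still on its cradle.

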